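Close the open port of a pressure comparator with its keyed plug

ROBOT

A 7-joint arm with a two-finger parallel gripper is mounted at the origin on the work surface. World frame = base frame: x ahead of the robot, y to its left, z up, the work surface at z = 0. Lengths are in m, angles in rad, forces in N, time in s.
With the tool pointing down it reaches from about 0.425 to 0.925 m from the base axis. Payload 6.8 kg.
Tool frame: the origin (TCP) lies at the very end of the fingers, on their centre line; the grasp point (between the pads) lies 19 mm behind it; z points along the fingers, y is the line along which they close (so a half turn about z gives the same grasp; the last joint's range is limited). The gripper opens to 85 mm and grips with 20 to 120 N. Pads are 22 mm wide; open, the fingers measure 114 mm over their backs; the gripper's body (76 mm by 85 mm) begins 54 mm behind the grasp point. The pads swing forward as they close: fully open they stand 13 mm farther back than shut.
Start: joints at [1.115, 0.477, 0.022, 1.555, -0.011, 1.109, -0.083], TCP at [0.23, -0.635, 0.231] pointing down, gripper open.
Joint ranges: [-2.96, 2.96], [-0.34, 2.1], [-1.41, 1.46], [0.24, 2.44], [-1.37, 4.51], [0.17, 1.92], [-2.96, 2.96]. Speed limits (rad/s): [2.39, 2.39, 3.14, 3.14, 3.14, 3.14, 3.14].

INTERFACE

Orientations are given as a unit quaternion [w, x, y, z].
In Python, from station import telemetry, viewer, job, search_frame, cut_out gives the robot as it stands. The module is installed in compiled form; this text tells all that it offers.
- The arm moves only by the shell command python3 -m crank 'ROWS' [FORCE]. ROWS is JSON, a list of rows, each an object with "delta_rot": the turn, a rotation vector about the tool's x, y, z in degrees, a list of three; "xyz": the shift along the tool's x, y, z in m, a list of three; "fingers": the gripper command: -1 is fully open, 1 is shut, values between are in proportion. In form: [{"delta_rot": [ax, ay, az], "xyz": [dx, dy, dz], "fingers": fingers}, ...]. A call has 1 to 10 rows; each row is the pose to reach, as a shift and turn from the pose commanded when the call began, along the tool's axes at that moment; what a row does not reach only later rows make up. A row lasts 1/10 s, in which the tool goes at most 50 mm and 8.59 degrees, less where a joint would pass 70% of its speed; a pose out of reach is approached as far as the arm can. A call with a gripper value outside its range is refused whole. The fingers move at their own pace and stop on an object; FORCE is the grip in N (left out, the last holds). Time passes only in rows, so rows that repeat a pose let the fingers close. It gives the time, the measured TCP pose, the force, the opening and the grip force at its end, in the units of the state.
- telemetry.get_obs(): the state, without advancing time (a new reading comes with each control period).
- viewer.read_camera(name): name is "scene" or "top" or "wrist"; returns a dict with "img" (400x640x3 uint8, red, green, blue), "fx", "fy", "cx", "cy" (pixels), "k1" (the pictures are not rectified: a ray, as slopes to the right and down, at radius r is drawn at 1 + k1 r^2 times it, then the intrinsics apply), "origin" and "rotation" of the camera in the world. Camera axes: x right, y up, looking along -z (the intrinsics and any distortion apply to the point x, -y, -z); pixel columns grow to the right and rows downward; lengths in m; the calibration is good to about 2 mm. A picture is of the moment at which its call begins. There is no depth.
- job.hand_in(): hands the job in; it is judged then, once.
Trained networks look in the newest picture that a camera, given by its name, has taken for a name from the list of things; names that differ only in an ending like _2 or _b are one class to them, and where a whole thing is asked for, a point or a joint stands for the part that bears it (a point fixed in the world has none). Each returns a list of dicts, best first, with "score" (0 to 1); they miss things now and then, are a little off and sometimes report something else, mostly with a low value. They report only what shows in the picture. A call takes as long as a camera call. They do not tell look-alikes from the thing itself.
- search_frame(camera, thing): "pixel" ([column, row] in pixels, amid what is visible of it).
- cut_out(camera, thing): "pixels" (400x640 bool, what is visible of it) and "pixel" ([column, row] in pixels, amid what is visible of it).
The state is a dict: "t": time; "q": joint angles; "joint_vel": joint speeds; "joint_torque": joint torques, N m; "eef_pos": TCP position; "tool_rot": TCP orientation; "contact_force": force on the tool from outside, world axes, zero at the start; "torque": the same for the moment, N m; "gripper_width": opening from 0.0 (shut) to 1.0 (fully open); "grasp_force": force on a finger pad.
Only numpy, scipy, OpenCV 4.12 (cv2) and the standard library are available. Lean on these libraries where they do the work, as an engineer would, in place of code of your own. Each camera call takes 0.05 s, during which the arm holds its last target. There are 200 camera calls.

TASK

The T-handled plug has only been stood loosely in the open port of the pressure comparator, its two keys sitting on top of the collar. Turn the plug under light pressure until its keys drop into the collar's slots, then press it down fully home, so that its disc sits flush on the collar, and let go. Leave the wrench, the loose dial gauge and the bottle where they are.

Things in the scene. Friction and masses are not known exactly. Their poses are not given: they have to be found in the camera images.
- plug: Loose bare-steel plug, 0.55 kg, the same after half a turn. A disc 72 mm across, 10 mm thick; below it a round stem 36 mm across, 48 mm long; a handle bar on top; two keys. Origin: centre of the disc's underside, z up the axis, x along the bar, y through the keys. At the start the stem is in the bore, the keys rest on the collar and the origin is 18 mm above point port.
- plug_bar (a point): Middle of the top edge of the plug's dark handle bar, on the axis, 36 mm above the plug's origin. The bar stands on the disc: 150 mm long along the plug's x, 16 mm wide, from 10 to 36 mm above the plug's origin, overhanging the disc by 39 mm at each end.
- plug_key (a point): Outer end of one of the plug's two keys, at its lower edge: 45 mm along the plug's y and 18 mm below its origin. The keys lie square to the bar, left and right of the stem directly under the disc, each 13 mm wide and 18 mm high; their ends show 9 mm beyond the disc. At the start they are turned 0.4 rad or more away from the slots.
- port (a point): Centre of the collar's top face, 110 mm above the bench, z up. The collar is an upright steel tube 96 mm across, 70 mm above the base casting, bore 40 mm. Two slots 21 mm wide, 20 mm deep are cut across its top on opposite sides, along this point's y. Keyed: plug y parallel to this y, either way round (within 0.09 rad it falls in). Home: plug origin at this point.
- seal (a point): Top of a stiff seal sleeve hidden in the bore, about 40 mm below the collar's top at the start. Once keyed, the plug falls about 11 mm by its own weight until its stem meets the sleeve; the last 6 to 8 mm need a slow push of about 10 N (8 to 15 N) straight down near the middle of the bar or disc. The sleeve has no spring: the plug stays where it is pushed to.
- comparator: Comparator, fixed to the bench: grey base casting 170 mm (its x) by 380 mm (its y, from +80 to -300 mm), top 40 mm above the bench. Origin on the bench under the open port's centre. At y = -220 mm stands a yellow digital gauge 112 mm across on a second port, top 244 mm above the bench. A star knob sticks out to x = -160 mm at y = -160 mm, low down.
- wrench: Bystander: loose steel wrench 190 mm long lying on the bench, to the robot's left.
- dial_gauge: Bystander: loose round dial gauge 90 mm across, 30 mm thick, lying face up on the bench, left and far. Origin under the middle of the dial.
- bottle: Bystander: bottle 60 mm across and 130 mm tall standing on the bench, to the robot's right. Origin under its middle.
Things that resemble listed ones, but are neither listed nor needed, are in the scene too. Leave any blue or red look-alike of the plug alone.

How it is judged:
At the end, for the whole second after the job is handed in: The plug is fully home in the port: underside of its disc within 2.5 mm of the collar's top face, within 4 mm of the port's axis, keys along the slots within 0.15 rad, upright within 0.05 rad, at rest (z of plug in the frame of port between -0.004 and 0.0025 m and horizontal distance between plug and port below 0.004 m and angle between the y axis of plug and the y axis of port, either way round below 0.15 rad and angle between plug's own z axis and vertical below 0.05 rad and linear speed of plug below 0.01 m/s); the robot touches nothing.
It fails at once if the wrench was moved by more than 30 mm (distance of wrench from where it was at the start of the episode above 0.03 m).
It fails at once if the dial gauge was moved by more than 30 mm (distance of dial_gauge from where it was at the start of the episode above 0.03 m).
It fails at once if the bottle was moved by more than 30 mm or tipped (distance of bottle from where it was at the start of the episode above 0.03 m or angle between bottle's own z axis and vertical above 0.5 rad).
It also fails if it takes over 42 s, if anything falls off the work surface, if the arm or the gripper's body presses on something with over 40 N, if the wrist force passes 120 N, or if a joint passes its speed limit or range.

## Working session

There is one attempt and no reset: what is moved stays moved. The work goes in short steps, Python scripts to look and compute and a shell command to move; the robot and the scene stay as the last step left them, time stands still between calls to the robot, and variables do not carry over. Pictures are saved under pics/ and viewed, at most 10 in all, crops included, and the job is handed in when it is done.

```bash
mkdir -p pics
cat > h.py <<'E'
import numpy as np, cv2
from scipy.spatial.transform import Rotation as R
from station import telemetry, viewer, job, search_frame, cut_out
def cam(n):
    c=viewer.read_camera(n); return c
def _rot(c):
    r=np.array(c["rotation"],float)
    return r if r.shape==(3,3) else R.from_quat(r[[1,2,3,0]]).as_matrix()
def ray(c,p):
    K=np.array([[c["fx"],0,c["cx"]],[0,c["fy"],c["cy"]],[0,0,1]])
    u=cv2.undistortPoints(np.array([[p]],float),K,np.array([c["k1"],0,0,0,0.]))[0,0]
    return _rot(c)@np.array([u[0],-u[1],-1.])
def atz(c,p,z):
    d=ray(c,p); o=np.array(c["origin"]); return o+d*(z-o[2])/d[2]
def proj(c,X):
    v=_rot(c).T@(np.array(X)-np.array(c["origin"])); a,b=v[0]/-v[2],-v[1]/-v[2]
    s=1+c["k1"]*(a*a+b*b); return [c["fx"]*a*s+c["cx"],c["fy"]*b*s+c["cy"]]
def save(n,img,k=1):
    cv2.imwrite("pics/"+n,cv2.resize(img[...,::-1],None,fx=k,fy=k))
E
python3 - <<'E'
from h import *
o=telemetry.get_obs(); print(o["t"],o["eef_pos"],o["tool_rot"],o["gripper_width"])
for n in("top","scene"):
    c=cam(n); save(n+".png",c["img"]); print(n,c["origin"],c["rotation"],c["fx"],c["k1"])
    for t,z in(("plug",.138),("plug_bar",.164),("plug_key",.11),("port",.11),("comparator",0.04),("bottle",.06),("wrench",.01),("dial_gauge",.03)):
        print(t,[(np.round(d["pixel"]),round(d["score"],2),np.round(atz(c,d["pixel"],z),3)[:2]) for d in search_frame(n,t)])
E
```

```text
0.0 [ 0.22982852 -0.63404068  0.23032983] [-8.83848576e-04  9.84915459e-01  1.73033822e-01 -2.31829915e-04] 1.0007271068763792
top [ 3.92846444e-01 -5.15816816e-04  1.34623944e+00] [ 0.7072841   0.02049744 -0.02700246 -0.70611609] 437.0625734346889 -0.008044689439459138
plug [(array([235., 198.]), 0.93, array([0.487, 0.221])), (array([232., 267.]), 0.87, array([0.296, 0.229])), (array([305., 176.]), 0.65, array([0.547, 0.028])), (array([312., 250.]), 0.6, array([0.342, 0.008]))]
plug_bar [(array([308., 251.]), 0.93, array([0.341, 0.019])), (array([232., 197.]), 0.77, array([0.487, 0.224])), (array([230., 270.]), 0.75, array([0.29 , 0.229])), (array([304., 179.]), 0.61, array([0.537, 0.03 ]))]
plug_key [(array([233., 271.]), 0.83, array([0.283, 0.231])), (array([304., 176.]), 0.78, array([0.551, 0.033])), (array([237., 197.]), 0.68, array([0.491, 0.221])), (array([311., 247.]), 0.62, array([0.351, 0.013]))]
port [(array([349., 180.]), 0.59, array([ 0.542, -0.095]))]
comparator [(array([347., 181.]), 0.81, array([ 0.547, -0.095]))]
bottle [(array([475., 192.]), 0.94, array([ 0.511, -0.
[... 739 characters left out ...]
y([ 0.373, -0.013])), (array([367., 166.]), 0.8, array([0.508, 0.185])), (array([354., 193.]), 0.74, array([0.526, 0.055])), (array([318., 143.]), 0.71, array([0.298, 0.199]))]
port [(array([342., 242.]), 0.79, array([ 0.582, -0.135]))]
comparator [(array([341., 240.]), 0.98, array([ 0.555, -0.089])), (array([260., 332.]), 0.47, array([ 0.506, -0.485]))]
bottle [(array([258., 334.]), 0.59, array([ 0.509, -0.498])), (array([420., 170.]), 0.54, array([0.666, 0.305]))]
wrench [(array([370., 140.]), 0.57, array([0.419, 0.395]))]
dial_gauge [(array([421., 170.]), 0.57, array([0.663, 0.334])), (array([356., 191.]), 0.43, array([0.502, 0.125])), (array([339., 243.]), 0.31, array([ 0.554, -0.097]))]
```

View pics/top.png

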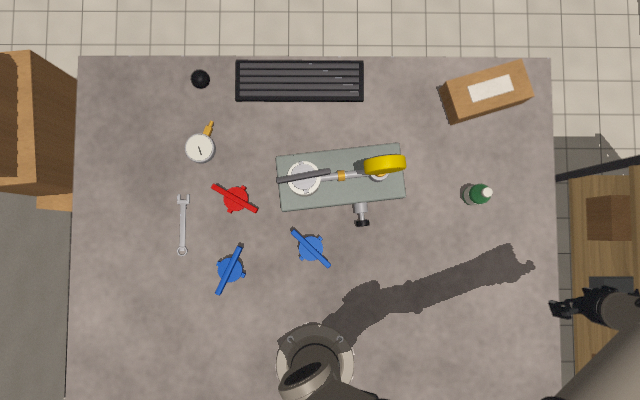

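Run:
```python
from h import *
i=cv2.imread("pics/top.png")[130:290,200:420]; j=cv2.imread("pics/scene.png")[120:270,270:420]
a=cv2.resize(i,None,fx=3.5,fy=3.5,interpolation=cv2.INTER_CUBIC); cv2.imwrite("pics/topcrop.png",a)
```

```text
(no output)
```

View pics/topcrop.png

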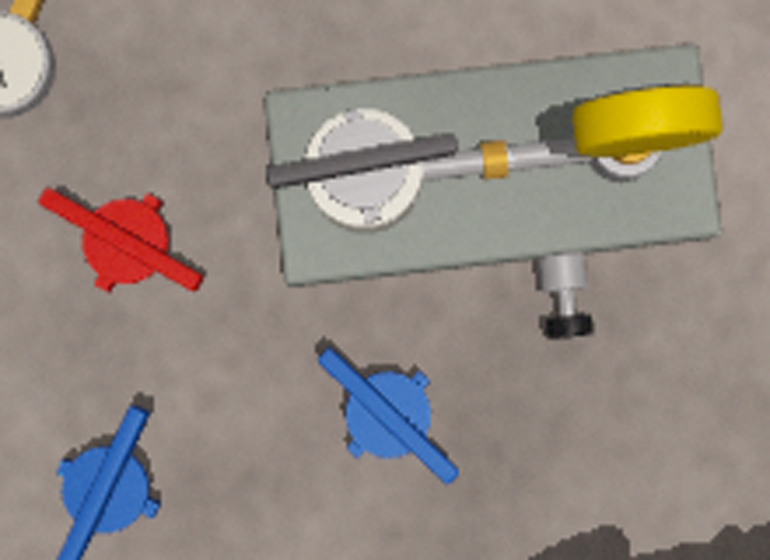

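The bare-steel plug at (304,178), standing on the collar of the grey comparator, is the right one. The look-alikes are blue at (311,248), blue at (230,269) and red at (236,198). Its bar lies about along world y. I still need a close view of the slots.

Run:
```python
from h import *
from h import _rot
o=telemetry.get_obs(); T=R.from_quat(np.array(o["tool_rot"])[[1,2,3,0]]).as_matrix()
c=cam("wrist"); print("cam in tool",T.T@(np.array(c["origin"])-o["eef_pos"]),"\n",T.T@_rot(c),c["fx"])
t=cam("top")
for p in((277,180.6),(330.5,170.9)): print(atz(t,p,.164))
d=np.array([.50,.03,.40])-o["eef_pos"]; print("tool delta",T.T@d, T)
```

```text
cam in tool [ 8.43783562e-02 -1.99946752e-05 -1.43435768e-01] 
 [[-3.43293912e-04  9.45004801e-01  3.27056277e-01]
 [ 9.99999545e-01  6.15630904e-04 -7.29172383e-04]
 [-8.90417355e-04  3.27055878e-01 -9.45004582e-01]] 342.31996541069265
[0.53221435 0.10430751 0.164     ]
[ 0.55915073 -0.0411654   0.164     ]
tool delta [ 0.48026328 -0.53279726 -0.16867272] [[ 9.40133171e-01  3.40807305e-01  4.35934188e-05]
 [ 3.40807306e-01 -9.40133171e-01 -2.52045580e-05]
 [ 3.23937215e-05  3.85525966e-05 -9.99999999e-01]]
```

```bash
python3 -m crank '[{"delta_rot":[0,0,-20],"xyz":[0.1,-0.1,-0.15],"fingers":-1},{"delta_rot":[0,0,-40],"xyz":[0.1,-0.1,-0.15],"fingers":-1},{"delta_rot":[0,0,-40],"xyz":[0.1,-0.1,-0.15],"fingers":-1},{"delta_rot":[0,0,-80.5],"xyz":[0.523,-0.519,-0.15],"fingers":-1},{"delta_rot":[0,0,-80.5],"xyz":[0.523,-0.519,-0.15],"fingers":-1},{"delta_rot":[0,0,-80.5],"xyz":[0.523,-0.519,-0.15],"fingers":-1},{"delta_rot":[0,0,-80.5],"xyz":[0.523,-0.519,-0.15],"fingers":-1},{"delta_rot":[0,0,-80.5],"xyz":[0.523,-0.519,-0.15],"fingers":-1},{"delta_rot":[0,0,-80.5],"xyz":[0.523,-0.519,-0.15],"fingers":-1},{"delta_rot":[0,0,-80.5],"xyz":[0.523,-0.519,-0.15],"fingers":-1}]' 30
python3 - <<'E'
from h import *
o=telemetry.get_obs(); T=R.from_quat(np.array(o["tool_rot"])[[1,2,3,0]]).as_matrix()
print(o["t"],o["eef_pos"],o["q"],np.degrees(np.arctan2(T[1,0],T[0,0])), T.T@(np.array([.545,.032,.32])-o["eef_pos"]))
E
```

```text
t: 2.0
eef_pos: [0.4235, -0.2238, 0.3635]
tool_rot: [0.001, 0.638, 0.77, -0.0]
contact_force: [1.4, 0.3, 0.2]
gripper_width: 0.998
grasp_force: 0.0
2.0 [ 0.42352859 -0.22380644  0.36346382] [ 0.77617717  0.06914575 -0.44065594  1.8007048   0.03137785  1.27751802
  0.51404122] 100.69386048157767 [0.22886507 0.16680624 0.04333362]
```

```bash
python3 -m crank '[{"delta_rot":[0,0,0],"xyz":[0.229,0.167,0.0],"fingers":-1},{"delta_rot":[0,0,0],"xyz":[0.229,0.167,0.0],"fingers":-1},{"delta_rot":[0,0,0],"xyz":[0.229,0.167,0.0],"fingers":-1},{"delta_rot":[0,0,0],"xyz":[0.229,0.167,0.0],"fingers":-1},{"delta_rot":[0,0,0],"xyz":[0.229,0.167,0.06],"fingers":-1},{"delta_rot":[0,0,0],"xyz":[0.229,0.167,0.06],"fingers":-1},{"delta_rot":[0,0,0],"xyz":[0.229,0.167,0.06],"fingers":-1},{"delta_rot":[0,0,0],"xyz":[0.229,0.167,0.06],"fingers":-1},{"delta_rot":[0,0,0],"xyz":[0.229,0.167,0.06],"fingers":-1}]'
python3 - <<'E'
from h import *
o=telemetry.get_obs(); T=R.from_quat(np.array(o["tool_rot"])[[1,2,3,0]]).as_matrix()
c=cam("wrist"); save("w1.png",c["img"])
print(o["t"],o["eef_pos"],o["q"],np.degrees(np.arctan2(T[1,0],T[0,0])))
for t,z in(("plug_bar",.164),("plug_key",.11),("port",.11)): print(t,[(np.round(d["pixel"]),round(d["score"],2),np.round(atz(c,d["pixel"],z),3)[:2]) for d in search_frame("wrist",t)])
E
```

```text
t: 2.9
eef_pos: [0.5461, 0.0285, 0.3036]
tool_rot: [0.001, 0.641, 0.768, -0.0]
contact_force: [-0.3, 0.1, 0.5]
gripper_width: 1.003
grasp_force: 0.0
2.9 [0.54614283 0.02848069 0.30360462] [ 0.37671236  0.26633778 -0.65359852  1.7400829   0.17406997  1.1928524
 -0.14395436] 100.33554260525392
plug_bar [(array([140., 139.]), 0.95, array([0.394, 0.04 ])), (array([315., 167.]), 0.9, array([0.543, 0.043])), (array([257.,   4.]), 0.71, array([0.478, 0.158]))]
plug_key [(array([145., 140.]), 0.78, array([0.373, 0.027])), (array([317., 168.]), 0.61, array([0.547, 0.029])), (array([257.,   2.]), 0.43, array([0.468, 0.168]))]
port [(array([305., 235.]), 0.75, array([ 0.548, -0.048]))]
```

View pics/w1.png

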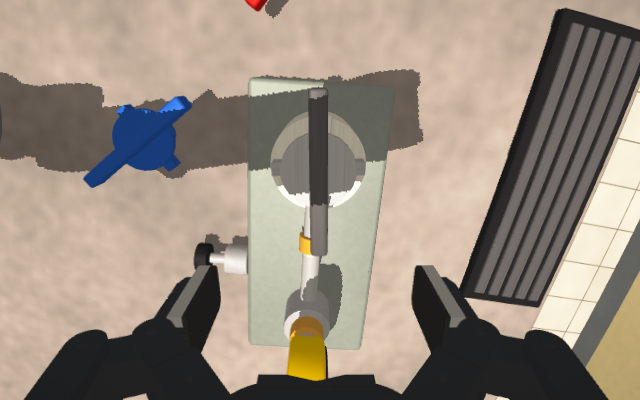

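The view shows the plug at (318,165) with its bar vertical in the picture. The collar spans columns 272 to 365. I'll zoom in for the keys and slots.

Run:
```python
from h import *
i=cv2.imread("pics/w1.png")[85:265,240:400]
i=cv2.resize(i,None,fx=3.3,fy=3.3,interpolation=cv2.INTER_CUBIC).astype(float)/255
cv2.imwrite("pics/w1c.png",np.clip(i**.75*255,0,255))
```

```text
[ WARN:0@0.351] global loadsave.cpp:1063 imwrite_ Unsupported depth image for selected encoder is fallbacked to CV_8U.
```

View pics/w1c.png

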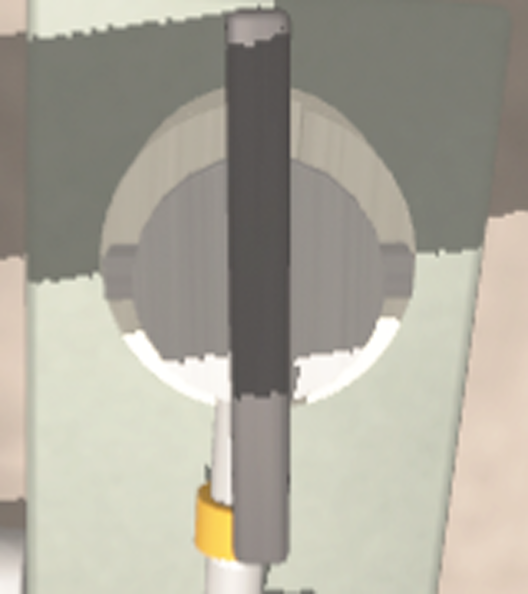

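Run:
```python
from h import *
c=cam("wrist"); t=cam("top"); o=telemetry.get_obs()
T=R.from_quat(np.array(o["tool_rot"])[[1,2,3,0]]).as_matrix()
f=lambda x,y:(240+(x+.5)/3.3-.5,85+(y+.5)/3.3-.5)
g=lambda x,y:(200+(x+.5)/3.5-.5,130+(y+.5)/3.5-.5)
def yaw(a,b): d=b-a; return np.degrees(np.arctan2(d[1],d[0]))%180
a,b=atz(c,f(259,10),.164),atz(c,f(262,562),.164); print("bar",a,b,(a+b)/2,np.linalg.norm(a-b),yaw(a,b))
l,r=atz(c,f(133,275),.138),atz(c,f(384,275),.138); print("disc lr",(l+r)/2,np.linalg.norm(l-r))
l,r=atz(c,f(105,255),.128),atz(c,f(413,255),.128); print("keys",(l+r)/2,np.linalg.norm(l-r))
l,r=atz(c,f(100,250),.11),atz(c,f(416,250),.11); print("collar",(l+r)/2,np.linalg.norm(l-r))
print("casting yaw", [yaw(atz(t,g(*p),.04),atz(t,g(*q),.04)) for p,q in(((265,92),(697,43)),((290,283),(720,235)))],
 [yaw(atz(t,g(*p),.04),atz(t,g(*q),.04)) for p,q in(((265,92),(290,283)),((697,43),(720,235)))])
m=np.mean([atz(t,g(*p),.04) for p in((265,92),(697,43),(290,283),(720,235))],0); 
for ya in(96.,97.): print("port from casting",m+.11*np.array([np.cos(np.radians(ya)),np.sin(np.radians(ya)),0]))
print("slot edge yaw/pos",atz(c,f(302,100),.11),atz(c,f(302,130),.11)); print(o["eef_pos"],T.T@(np.array([.546,.032,.15])-o["eef_pos"]))
# collar circle expected outline
P=np.array([.546,.032,.11]); print([np.round(np.array(proj(c,P+np.array([.048*np.cos(k),.048*np.sin(k),0])))) for k in np.arange(4)*np.pi/2])
```

```text
bar [0.53426044 0.10612716 0.164     ] [ 0.56191939 -0.03980508  0.164     ] [0.54808991 0.03316104 0.164     ] 0.1485302590105621 100.73213006960844
disc lr [0.54728217 0.03537961 0.138     ] 0.0706437536717254
keys [0.54686621 0.03880702 0.128     ] 0.08900708498897232
collar [0.54715664 0.03620393 0.11      ] 0.09633510108052437
casting yaw [np.float64(96.71765907287609), np.float64(96.48699524325598)] [np.float64(7.845521128513042), np.float64(6.14243582587153)]
port from casting [0.54927017 0.03343847 0.04      ]
port from casting [0.54736267 0.03322114 0.04      ]
slot edge yaw/pos [0.55173992 0.08252634 0.11      ] [0.55340498 0.07400435 0.11      ]
[0.54602259 0.02888218 0.30360091] [0.00317472 0.00037581 0.15359928]
[array([362., 172.]), array([325., 116.]), array([269., 156.]), array([308., 208.])]
```

```bash
python3 -m crank '[{"delta_rot":[0,0,0],"xyz":[0.0043,0.0023,0.05],"fingers":-1},{"delta_rot":[0,0,0],"xyz":[0.0043,0.0023,0.1],"fingers":-1},{"delta_rot":[0,0,0],"xyz":[0.0043,0.0023,0.14],"fingers":-1},{"delta_rot":[0,0,0],"xyz":[0.0043,0.0023,0.157],"fingers":-1},{"delta_rot":[0,0,0],"xyz":[0.0043,0.0023,0.157],"fingers":-1},{"delta_rot":[0,0,0],"xyz":[0.0043,0.0023,0.157],"fingers":-1}]'
python3 - <<'E'
from h import *
o=telemetry.get_obs();print(o["eef_pos"])
c=cam("wrist"); save("w2.png",c["img"])
for p in((.5475,.0335),): print(proj(c,[*p,.164]),proj(c,[*p,.138]))
E
```

```text
t: 3.8
eef_pos: [0.548, 0.0344, 0.1468]
tool_rot: [0.0, 0.64, 0.768, 0.0]
contact_force: [0.1, -0.2, 0.5]
gripper_width: 1.0
grasp_force: 0.0
[0.54796052 0.03437638 0.1467582 ]
[np.float64(313.69121667065286), np.float64(288.48014838320495)] [np.float64(314.0102099032004), np.float64(258.8092280874949)]
```

View pics/w2.png

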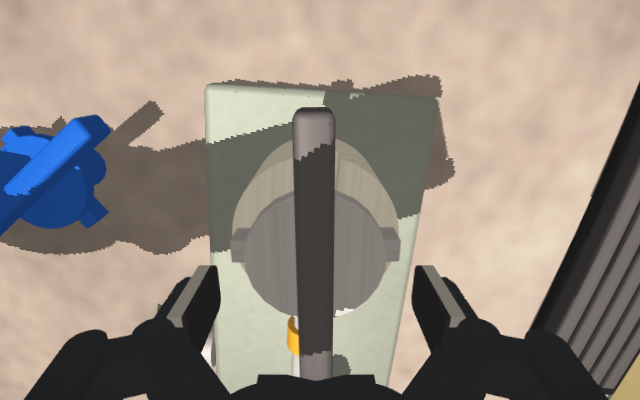

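The bar at column 315 is centred between the pads (218 to 413), and the disc edges show. Next I check where the axis lies along the bar.

Run:
```python
from h import *
from scipy.optimize import least_squares
c=cam("wrist"); o=telemetry.get_obs()
P=np.array([atz(c,p,.138)[:2] for p in((245,240),(388,240),(345,315),(342,191),(285,311),(288,194),(365,207),(265,208))])
s=least_squares(lambda v:np.linalg.norm(P-v[:2],axis=1)-.036,[.5475,.034]); print(s.x,s.fun)
e=atz(c,(315,108),.164); print("bar end",e, e[:2]-.075*np.array([np.cos(np.radians(100.6)),np.sin(np.radians(100.6))]),o["eef_pos"])
```

```text
[0.54942286 0.03400565] [ 0.00091388  0.00062359  0.00211737  0.00131638  0.00051377  0.00054814
 -0.00024999  0.00056131]
bar end [0.53503872 0.10787406 0.164     ] [0.54883507 0.03415391] [0.54869378 0.03452758 0.14773731]
```

```bash
python3 -m crank '[{"delta_rot":[0,0,0],"xyz":[0,0,0.003],"fingers":1},{"delta_rot":[0,0,0],"xyz":[0,0,0.003],"fingers":1},{"delta_rot":[0,0,0],"xyz":[0,0,0.003],"fingers":1},{"delta_rot":[0,0,0],"xyz":[0,0,0.003],"fingers":1},{"delta_rot":[0,0,0],"xyz":[0,0,0.003],"fingers":1},{"delta_rot":[0,0,0],"xyz":[0,0,0.003],"fingers":1},{"delta_rot":[0,0,0],"xyz":[0,0,0.003],"fingers":1}]' 40
```

```text
t: 4.6
eef_pos: [0.5476, 0.0344, 0.1432]
tool_rot: [0.0, 0.64, 0.768, 0.0]
contact_force: [-1.0, 0.6, 3.6]
gripper_width: 0.178
grasp_force: 40.4
```

```bash
python3 -m crank '[{"delta_rot":[0,0,-8],"xyz":[0,0,0.001],"fingers":1},{"delta_rot":[0,0,-16],"xyz":[0,0,0.001],"fingers":1},{"delta_rot":[0,0,-24],"xyz":[0,0,0.001],"fingers":1},{"delta_rot":[0,0,-32],"xyz":[0,0,0.001],"fingers":1},{"delta_rot":[0,0,-40],"xyz":[0,0,0.001],"fingers":1}]'
```

```text
t: 5.1
eef_pos: [0.5483, 0.034, 0.1432]
tool_rot: [0.001, 0.337, 0.942, -0.0]
contact_force: [-2.5, -1.8, 9.7]
gripper_width: 0.177
grasp_force: 41.4
```

```bash
python3 -m crank '[{"delta_rot":[0,0,-8],"xyz":[0,0,0],"fingers":1},{"delta_rot":[0,0,-16],"xyz":[0,0,0],"fingers":1},{"delta_rot":[0,0,-24],"xyz":[0,0,0],"fingers":1},{"delta_rot":[0,0,-32],"xyz":[0,0,0],"fingers":1},{"delta_rot":[0,0,-38],"xyz":[0,0,0],"fingers":1},{"delta_rot":[0,0,-41],"xyz":[0,0,0],"fingers":1}]'
```

```text
t: 5.7
eef_pos: [0.5482, 0.0326, 0.143]
tool_rot: [0.0, -0.013, 1.0, -0.001]
contact_force: [-1.4, -4.9, 9.1]
gripper_width: 0.178
grasp_force: 41.3
```

```bash
python3 -m crank '[{"delta_rot":[0,0,-1.5],"xyz":[0,0,0.0],"fingers":1},{"delta_rot":[0,0,-3],"xyz":[0,0,0.001],"fingers":1},{"delta_rot":[0,0,-4],"xyz":[0,0,0.001],"fingers":1},{"delta_rot":[0,0,-5],"xyz":[0,0,0.001],"fingers":1},{"delta_rot":[0,0,-5],"xyz":[0,0,0.001],"fingers":1}]'
```

```text
t: 6.2
eef_pos: [0.5468, 0.0344, 0.1404]
tool_rot: [-0.001, -0.056, 0.998, 0.0]
contact_force: [-0.7, -0.9, -4.6]
gripper_width: 0.18
grasp_force: 39.3
```

The keys are in, since the gripper now carries the plug's weight. I'll lower it slowly.

```bash
python3 -m crank '[{"delta_rot":[0,0,0],"xyz":[0,0,0.002],"fingers":1},{"delta_rot":[0,0,0],"xyz":[0,0,0.004],"fingers":1},{"delta_rot":[0,0,0],"xyz":[0,0,0.006],"fingers":1},{"delta_rot":[0,0,0],"xyz":[0,0,0.008],"fingers":1},{"delta_rot":[0,0,0],"xyz":[0,0,0.008],"fingers":1},{"delta_rot":[0,0,0],"xyz":[0,0,0.008],"fingers":1}]' 80
```

```text
t: 6.8
eef_pos: [0.5474, 0.0342, 0.1331]
tool_rot: [-0.0, -0.056, 0.998, -0.0]
contact_force: [-1.3, -1.3, -0.0]
gripper_width: 0.169
grasp_force: 83.3
```

```bash
python3 -m crank '[{"delta_rot":[0,0,0],"xyz":[0,0,0.001],"fingers":1},{"delta_rot":[0,0,0],"xyz":[0,0,0.002],"fingers":1},{"delta_rot":[0,0,0],"xyz":[0,0,0.003],"fingers":1},{"delta_rot":[0,0,0],"xyz":[0,0,0.004],"fingers":1},{"delta_rot":[0,0,0],"xyz":[0,0,0.005],"fingers":1},{"delta_rot":[0,0,0],"xyz":[0,0,0.006],"fingers":1},{"delta_rot":[0,0,0],"xyz":[0,0,0.006],"fingers":1},{"delta_rot":[0,0,0],"xyz":[0,0,0.006],"fingers":1}]'
```

```text
t: 7.6
eef_pos: [0.5476, 0.0342, 0.1285]
tool_rot: [0.0, -0.056, 0.998, -0.001]
contact_force: [-5.8, -3.2, 14.0]
gripper_width: 0.164
grasp_force: 85.3
```

```bash
python3 -m crank '[{"delta_rot":[0,0,0],"xyz":[0,0,0.001],"fingers":1},{"delta_rot":[0,0,0],"xyz":[0,0,0.002],"fingers":1},{"delta_rot":[0,0,0],"xyz":[0,0,0.003],"fingers":1},{"delta_rot":[0,0,0],"xyz":[0,0,0.004],"fingers":1},{"delta_rot":[0,0,0],"xyz":[0,0,0.004],"fingers":1},{"delta_rot":[0,0,0],"xyz":[0,0,0.004],"fingers":1}]'
```

```text
t: 8.2
eef_pos: [0.5476, 0.0342, 0.1254]
tool_rot: [0.0, -0.056, 0.998, -0.001]
contact_force: [-10.2, -5.2, 23.4]
gripper_width: 0.162
grasp_force: 86.8
```

```bash
python3 -m crank '[{"delta_rot":[0,0,0],"xyz":[0,0,0.001],"fingers":1},{"delta_rot":[0,0,0],"xyz":[0,0,0.0015],"fingers":1},{"delta_rot":[0,0,0],"xyz":[0,0,0.0015],"fingers":1}]'
```

```text
t: 8.5
eef_pos: [0.5476, 0.0342, 0.1254]
tool_rot: [0.0, -0.056, 0.998, -0.002]
contact_force: [-15.5, -7.0, 37.5]
gripper_width: 0.166
grasp_force: 88.9
```

It hit a hard stop after 17.8 mm of travel, so it is home. Now I unload, open and rise.

```bash
python3 -m crank '[{"delta_rot":[0,0,0],"xyz":[0,0,-0.003],"fingers":1},{"delta_rot":[0,0,0],"xyz":[0,0,-0.003],"fingers":-1},{"delta_rot":[0,0,0],"xyz":[0,0,-0.003],"fingers":-1},{"delta_rot":[0,0,0],"xyz":[0,0,-0.003],"fingers":-1},{"delta_rot":[0,0,0],"xyz":[0,0,-0.003],"fingers":-1},{"delta_rot":[0,0,0],"xyz":[0,0,-0.03],"fingers":-1},{"delta_rot":[0,0,0],"xyz":[0,0,-0.08],"fingers":-1},{"delta_rot":[0,0,0],"xyz":[0,0,-0.13],"fingers":-1},{"delta_rot":[0,0,0],"xyz":[0,0,-0.13],"fingers":-1},{"delta_rot":[0,0,0],"xyz":[0,0,-0.13],"fingers":-1}]'
python3 - <<'E'
from h import *
c=cam("wrist"); save("w3.png",c["img"][60:300,180:460],2.6)
C=np.array([.548,.034])
f=lambda x,y:np.round((np.array(proj(c,[*x,y]))-[180,60])*2.6)
u=np.array([np.cos(np.radians(186.7)),np.sin(np.radians(186.7))])
print("bar ends if home",f(C+.075*u,.146),f(C-.075*u,.146),"if 3mm high",f(C+.075*u,.149),f(C-.075*u,.149))
E
```

```text
t: 9.5
eef_pos: [0.5481, 0.0346, 0.2526]
tool_rot: [0.001, -0.056, 0.998, -0.0]
contact_force: [0.1, -0.7, -1.0]
gripper_width: 0.996
grasp_force: 0.0
bar ends if home [350.  87.] [353. 570.] if 3mm high [350.  88.] [353. 575.]
```

View pics/w3.png

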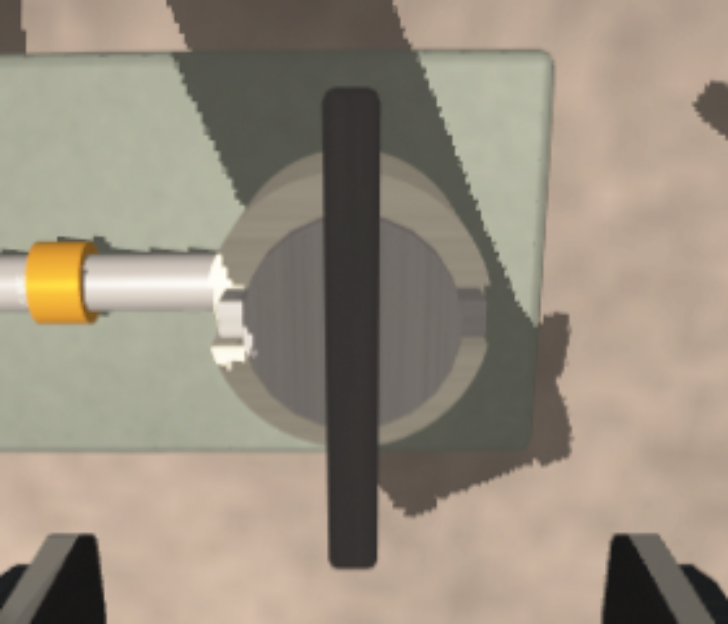

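The keys sit in the slots (left 230,315 and right 472,312), and the bar ends are at rows 87 and 569, as predicted for home. The unloading might have lifted the plug slightly, so I'll press once more with shut fingers.

```bash
python3 -m crank '[{"delta_rot":[0,0,0],"xyz":[0,0,0.04],"fingers":1},{"delta_rot":[0,0,0],"xyz":[0,0,0.07],"fingers":1},{"delta_rot":[0,0,0],"xyz":[0,0,0.09],"fingers":1},{"delta_rot":[0,0,0],"xyz":[0,0,0.098],"fingers":1},{"delta_rot":[0,0,0],"xyz":[0,0,0.1],"fingers":1},{"delta_rot":[0,0,0],"xyz":[0,0,0.102],"fingers":1},{"delta_rot":[0,0,0],"xyz":[0,0,0.104],"fingers":1},{"delta_rot":[0,0,0],"xyz":[0,0,0.105],"fingers":1},{"delta_rot":[0,0,0],"xyz":[0,0,0.106],"fingers":1},{"delta_rot":[0,0,0],"xyz":[0,0,0.107],"fingers":1}]' 40
```

```text
t: 10.55
eef_pos: [0.5479, 0.0344, 0.1461]
tool_rot: [0.001, -0.056, 0.998, -0.001]
contact_force: [-6.8, -2.1, 19.2]
gripper_width: -0.002
grasp_force: 10.0
```

```bash
python3 -m crank '[{"delta_rot":[0,0,0],"xyz":[0,0,0.001],"fingers":1},{"delta_rot":[0,0,0],"xyz":[0,0,0.001],"fingers":1}]'; python3 -m crank '[{"delta_rot":[0,0,0],"xyz":[0,0,-0.03],"fingers":1},{"delta_rot":[0,0,0],"xyz":[0,0,-0.08],"fingers":1},{"delta_rot":[0,0,0],"xyz":[0,0,-0.12],"fingers":1},{"delta_rot":[0,0,0],"xyz":[0,0,-0.12],"fingers":1},{"delta_rot":[0,0,0],"xyz":[0,0,-0.12],"fingers":1}]' && python3 -c "
from station import job; print(job.hand_in())"
```

```text
t: 10.75
eef_pos: [0.5479, 0.0344, 0.146]
tool_rot: [0.001, -0.056, 0.998, -0.001]
contact_force: [-6.9, -2.3, 21.7]
gripper_width: -0.002
grasp_force: 10.6
t: 11.25
eef_pos: [0.5478, 0.0343, 0.2644]
tool_rot: [0.001, -0.056, 0.998, -0.0]
contact_force: [-0.0, -0.4, -0.6]
gripper_width: 0.001
grasp_force: 0.0
the job is handed in; nothing more can be done
None
```

The plug is keyed and pressed home: a last press from above put the bar top at 146 mm, where a seated plug has it. The arm was clear of everything and the job was handed in at 11.3 s; the hand-in gave no verdict.

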